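# Fit the new knob to the galley hob's gas valve and hold it pressed

### The arm

A 6-joint arm with a two-finger parallel gripper is mounted at the origin on a cart in front of the work surface, level with it; the furniture and walls round the work are solid. World frame = base frame: x ahead of the robot, y to its left, z up, the work surface at z = 0. Lengths are in m, angles in rad, forces in N, time in s.
With the tool pointing down it reaches from about 0.375 to 0.9 m from the base axis. Payload 3.1 kg.
Tool frame: the origin (TCP) lies between the finger pads; the fingertips stand manip.finger_overhang ahead of it and the grasp point (between the pads) lies 5 mm behind it (manip.finger_overhang is the distance from the TCP to the fingertips, in m); z points along the fingers, y is the line along which they close (so a half turn about z gives the same grasp; the last joint's range is limited). The gripper opens to 85 mm and grips with 20 to 120 N. Pads are 22 mm wide; open, the fingers measure 114 mm over their backs; the gripper's body (76 mm by 85 mm) begins 54 mm behind the grasp point. The pads swing forward as they close: fully open they stand 13 mm farther back than shut.
Start: joints at [1.169, 0.527, 1.433, -0, 1.181, -0.178], TCP at [0.138, 0.61, 0.245] pointing down, gripper open.
Joint ranges: [-3.08, 3.08], [-0.75, 2.2], [0.22, 2.44], [-1.43, 4.57], [0, 2.65], [-2.85, 2.85]. Speed limits (rad/s): [2.79, 2.79, 3.14, 3.14, 3.14, 3.14].

### API

Orientations are given as a unit quaternion [x, y, z, w].
In Python, from station import manip gives the robot as it stands.
- The arm moves only by the tool drive_tool, never from a script. Its argument "plan" is a list of rows, each a list of 7 numbers: the shift along the tool's x, y, z in m, then the turn, a rotation vector about the tool's x, y, z in degrees, then the opening, from -1 (shut) to 1 (fully open). In form: [[x, y, z, wx, wy, wz, gripper], ...]. A call has 1 to 10 rows; each row shifts and turns the commanded pose from where the row before left it, along the tool's axes as they then stand; what a row does not reach is not made up. A row lasts 1/10 s, in which the tool goes at most 50 mm and 8.59 degrees, less where a joint would pass 70% of its speed; a pose out of reach is approached as far as the arm can. A call is refused whole if a number of a shift passes 0.05 or a number of a turn 8.59, either way. A call with a gripper value outside its range is refused whole. The fingers move at their own pace and stop on an object; "newtons" is the grip in N (left out, the last holds). Time passes only in rows, so rows that do not move let the fingers close. It gives the time, the measured TCP pose, the force, the opening and the grip force at its end, in the units of the state.
- manip.sense(): the state, without advancing time (a new reading comes with each control period).
- manip.snapshot(name): name is "side" or "top"; returns a dict with "image" (480x640x3 uint8, red, green, blue), "z_map" (480x640 float32, m along the optical axis (not along the pixel's ray), 0 where there is no reading), "fov_y" (degrees; the focal length in pixels is half the picture's height over the tangent of half this angle, whatever the lens; pixels are square), "cx", "cy" (the principal point, pixels), "extrinsics" (4x4, takes a point from camera to world coordinates). Camera axes: x right, y up, looking along -z (the intrinsics and any distortion apply to the point x, -y, -z); pixel columns grow to the right and rows downward; lengths in m; the calibration is good to about 2 mm. A picture is of the moment at which its call begins.
- manip.sign_off(): hands the job in; it is judged then, once.
The state is a dict: "t": time; "q": joint angles; "qd": joint speeds; "tau": joint torques, N m; "tcp_pos": TCP position; "tool_rot": TCP orientation; "force": force on the tool from outside, world axes, zero at the start; "ft_torque": the same for the moment, N m; "finger_gap": opening from 0.0 (shut) to 1.0 (fully open); "gripper_force": force on a finger pad.
Only numpy, scipy, OpenCV 4.12 (cv2) and the standard library are available. Lean on these libraries where they do the work, as an engineer would, in place of code of your own. Each camera call takes 0.05 s, during which the arm holds its last target. There are 200 camera calls.

### The job

The boat's small gas hob is having its valve knob renewed. First clear the deck of the hob: the worn cream knob goes into the round metal waste tin, the two old brass parts (the round burner crown and the six-sided union nut) go into the wooden box for brass. Then pick up the new black knob from the bench, turn it so that the flat in its bore matches the flat of the bare D-shaped valve spindle, push it fully home on the spindle, press it all the way in against the valve spring as one does to keep the flame alive, and finish while still holding it pressed in; leave the pliers and the pencil alone.

Things in the scene. Friction and masses are not known exactly. Their poses are not given: they have to be found in the camera images.
- hob: single-burner gas hob, fixed; steel deck 250 (x) by 300 mm (y), top 60 mm above the bench. Origin on the bench under the deck's centre; x to the back, y to the left. Burner and wire pan support at the left rear (x -19 to 119, y -27 to 111 mm, 36 mm above the deck); bare spindle at x 30, y -98 mm; the old parts stand in a row along the front, near x -80 mm, about 90 mm apart.
- spindle_tip (a point): centre of the top end of the brass valve spindle, 25 mm above the deck at rest; it moves with the spindle. Vertical D-shaft, 12 mm in diameter, flat 1.5 mm from the axis on this frame's -x side (roughly towards the robot), end chamfered 0.6 mm. Its x axis stands up to 0.3 rad off the hob's; it turns with some friction (0.04 N m).
- spindle (a joint): how far the spindle is pressed in (m): 0 at rest, 0.006 at the stop; a spring pushes it up with 6 N at rest, 9 N at the stop.
- new_knob: new black knob, 35 to 70 g, on the bench, bore down. Skirt 40 mm in diameter, 12 mm high; above it a bar grip along x, 39 long, 18 wide (y), up to 30 mm height. Origin: centre of the underside. White index line on the bar's +x half. D bore 13 mm wide, 16 deep, flat on the -x side (away from the line), 2 mm off the axis: it fits when its x axis points as the spindle's does, within 0.1 rad.
- worn_knob: old cracked cream-coloured plastic knob, 40 g, upright on the hob's deck, the same outer shape: skirt 40 mm in diameter and 12 mm high, bar grip along x 39 mm long, 18 mm wide, up to 30 mm height. Origin at the centre of the underside.
- burner_crown: old round brass burner crown, a disc 47 mm in diameter and 14 mm high, 70 to 140 g, lying on the hob's deck. Origin at the centre of the underside.
- union_nut: old brass gas union nut, 70 g, on the hob's deck: hexagon 28 mm across flats (flats face its +-x and every 60 degrees), 18 mm high, with a round collar 24 mm in diameter above it up to 25 mm. Origin at the centre of the underside.
- waste_tin_in (a point): centre of the inner floor, 3 mm above the bench, of the round bare-metal waste tin: fixed, open on top, 104 mm in diameter outside, 99 mm inside, rim 50 mm above the bench.
- brass_box_in (a point): centre of the inner floor, 8 mm above the bench, of the square wooden brass box: fixed, open on top, 115 mm square outside, 99 mm inside, rim 45 mm above the bench.
- pliers: blue-handled pliers on the bench, 186 x 63 x 12 mm; bystander.
- pencil: flat red carpenter's pencil on the bench, 165 x 13 x 8 mm; bystander.

How it is judged:
On the way, in this order (a step that is already met when the one before it is completed fails the run):
1. the worn knob lies in the waste tin, the burner crown and the union nut in the brass box (horizontal distance between worn_knob and waste_tin_in below 0.05 m and z of worn_knob in the frame of waste_tin_in below 0.04 m and horizontal distance between each of burner_crown, union_nut and brass_box_in below 0.055 m and z of each of burner_crown, union_nut in the frame of brass_box_in below 0.04 m), for 0.2 s.
2. the new knob is pushed home on the spindle (horizontal distance between new_knob and spindle_tip below 0.004 m and z of new_knob in the frame of spindle_tip below -0.013 m and angle between the x axis of new_knob and the x axis of spindle_tip, either way round below 0.4 rad), for 0.1 s.
At the end, for the whole second after the job is handed in: Worn knob in the waste tin, both brass parts in the brass box; new knob upright on the spindle, flat to flat, its underside over 13 mm below the spindle's tip (home is 16), and the robot holds it so that the spindle stays pressed in by more than 4.5 of its 6 mm (all of step 1 and all of step 2 and angle between new_knob's own z axis and vertical below 0.15 rad and value of joint spindle above 0.0045 m and contact force between new_knob and hob above 3 N and contact force between any of the fingers, the arm and new_knob above 2 N); the arm keeps its last pose, push and grip.
It fails at once if the pliers are shifted by more than 3 cm (distance of pliers from where it was at the start of the episode above 0.03 m).
It fails at once if the pencil is shifted by more than 3 cm (distance of pencil from where it was at the start of the episode above 0.03 m).
It also fails if it takes over 72 s, if anything falls off the work surface, if the arm or the gripper's body presses on something with over 40 N, if the wrist force passes 120 N, or if a joint passes its speed limit or range.

## Working session

There is one attempt and no reset: what is moved stays moved. The work goes in short steps, Python scripts to look and compute and a tool call to move; the robot and the scene stay as the last step left them, time stands still between calls to the robot, and variables do not carry over. Pictures are saved under pics/ and viewed, at most 10 in all, crops included, and the job is handed in when it is done.

Besides the shell and the picture viewer there is one more tool, called as name([rows], argument=value, ...), one row to a line, values as JSON. drive_tool: Moves the arm, as the interface text tells. Its arguments: {"type":"object","properties":{"plan":{"type":"array"},"newtons":{"type":"number"}},"required":["plan"]}

```bash
ls; mkdir -p pics
cat > h.py <<'E'
import numpy as np, cv2
from station import manip
def snap(n,f):
    s=manip.snapshot(n); np.savez('pics/'+f+'.npz',**s); cv2.imwrite('pics/'+f+'.png',s['image'][:,:,::-1]); return s
def load(f): return dict(np.load('pics/'+f+'.npz'))
def ray(s,u,v):
    f=240/np.tan(np.radians(float(s['fov_y']))/2); d=np.array([(u-s['cx'])/f,-(v-s['cy'])/f,-1]); return s['extrinsics'][:3,:3]@d, s['extrinsics'][:3,3]
def atz(s,u,v,z):
    d,o=ray(s,u,v); return o+d*(z-o[2])/d[2]
def atd(s,u,v):
    d,o=ray(s,u,v); return o+d*s['z_map'][int(round(v)),int(round(u))]
E
python3 - <<'E'
from h import *
for n in('top','side'):
    s=snap(n,n+'0'); print(n,s['fov_y'],s['cx'],s['cy'],s['extrinsics'].round(3).tolist(),[k for k in s])
print(manip.finger_overhang,manip.sense())
E
```

```text
pics
top 57.41221549653184 315.2831768619464 249.13446681927138 [[-0.016, 0.987, -0.158, 0.377], [-1.0, -0.016, 0.004, -0.108], [0.002, 0.158, 0.987, 0.949], [0.0, 0.0, 0.0, 1.0]] ['image', 'z_map', 'fov_y', 'cx', 'cy', 'extrinsics']
side 46.175435317996694 315.41015557134085 240.67349571956524 [[-0.988, 0.067, -0.141, 0.364], [-0.155, -0.512, 0.845, 0.992], [-0.015, 0.857, 0.516, 0.757], [0.0, 0.0, 0.0, 1.0]] ['image', 'z_map', 'fov_y', 'cx', 'cy', 'extrinsics']
0.014 {'t': 0.1, 'q': array([ 1.16947380e+00,  5.28377977e-01,  1.43378702e+00, -1.44588345e-05,
        1.18141203e+00, -1.78497442e-01]), 'qd': array([ 0.00158626, -0.0026162 , -0.00337181, -0.00168203, -0.00056395,
       -0.00172216]), 'tau': array([ 2.03659811e-04, -4.43306172e+01, -1.78586161e+01, -2.28893350e-04,
        3.90535570e-03, -7.15609502e-06]), 'tcp_pos': array([0.1378408 , 0.608968  , 0.24442443]), 'tool_rot': array([ 1.11179408e-01,  9.93799856e-01, -9.52695203e-04, -2.77226383e-04]), 'force': array([-0.12326243, -0.40856913,  0.0092224 ]), 'ft_torque': array([-0.01206715, -0.07079278, -0.00019964]), 'gripper_force': 0.0, 'finger_gap': 0.9987840823428117}
```

View pics/top0.png

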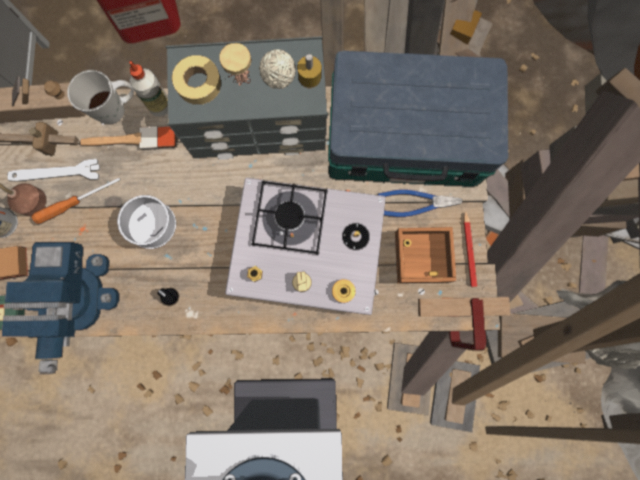

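View pics/side0.png

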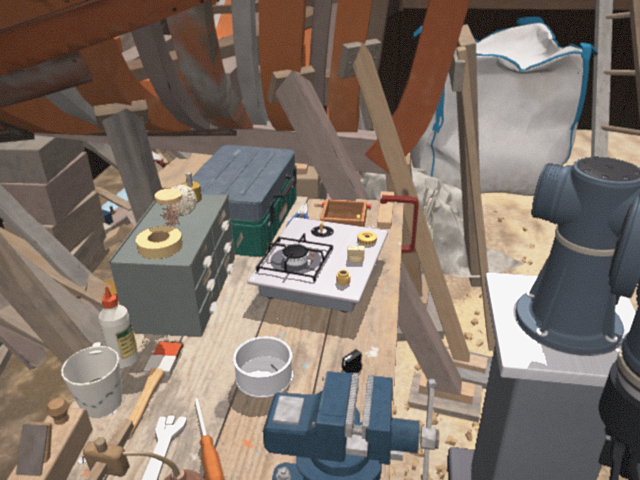

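Top view: hob at centre, with nut (255,273), cream knob (302,282), crown (344,291) and spindle (355,236). The tin is at (147,223), box (426,255), black knob (168,296) next to the vise, pliers (415,203) and pencil (470,250).

Run:
```python
from h import *
t=load('top0')['image'][:,:,::-1]; s=load('side0')['image'][:,:,::-1]
R=lambda im,x0,x1,y0,y1,w,h: cv2.resize(im[y0:y1,x0:x1],(w,h),interpolation=cv2.INTER_CUBIC)
a=R(t,220,380,220,320,800,500)  # 5x
cv2.imwrite('pics/c1.png',a)
b=np.hstack([R(t,145,195,275,315,400,320),R(s,330,380,340,380,400,320)]) #8x
c=np.hstack([R(t,330,380,216,256,350,280),R(s,300,345,215,251,350,280)]) #7x, 7.78
c=cv2.copyMakeBorder(c,0,0,0,100,cv2.BORDER_CONSTANT)
cv2.imwrite('pics/c2.png',np.vstack([b,c]))
```

```text
(no output)
```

View pics/c1.png

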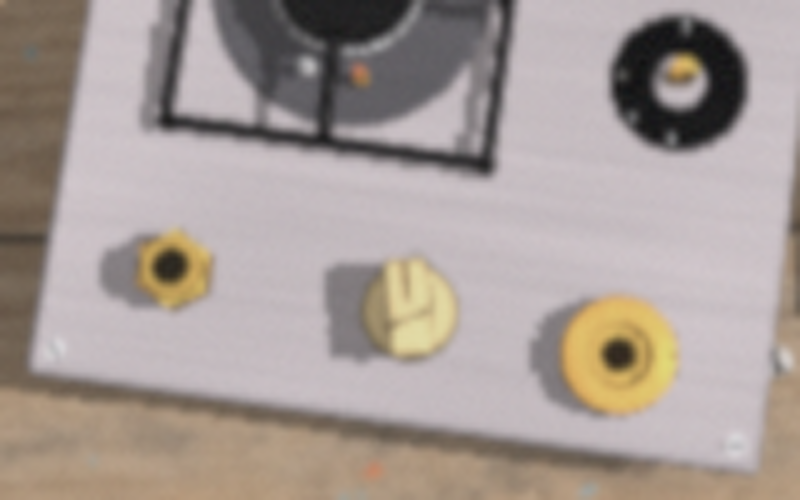

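View pics/c2.png

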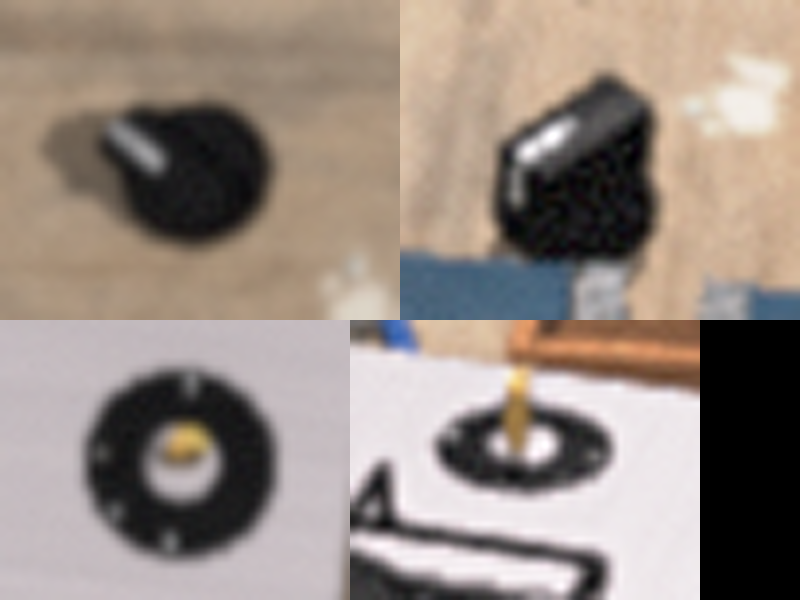

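Crops: c1 (5x) has nut collar (171,265), worn knob (408,308), crown (620,354) and hob front corners (30,372) and (757,470). c2 has the new knob (195,172) with its line pointing up-left, and the dial ring centre (180,464) with the spindle's D tip (187,438).

Run:
```python
from h import *
s=load('top0'); sd=load('side0')
def P(n,x0,y0,k,X,Y,z,s=s):
    u,v=x0+(X+.5)/k-.5,y0+(Y+.5)/k-.5; p=atz(s,u,v,z); print(n,(round(u,1),round(v,1)),p[:2].round(4),'depthpt',atd(s,u,v).round(4)); return p
nut=P('nut',220,220,5,171,265,.085);kn=P('worn',220,220,5,408,308,.09);P('worn skirt',220,220,5,412,308,.072)
cr=P('crown',220,220,5,620,354,.074)
a=P('FL',220,220,5,30,372,.06);b=P('FR',220,220,5,757,470,.06)
yaw=np.arctan2(*(a-b)[[1,0]])-np.pi/2;print('hob yaw',np.degrees(yaw),np.linalg.norm(a-b))
R=np.array([[np.cos(yaw),-np.sin(yaw)],[np.sin(yaw),np.cos(yaw)]]);O=(a+b)[:2]/2+R@[.125,0];print('hob O',O,'spindle pred',O+R@[.03,-.098])
P('dial',330,216,7,180,144,.06);P('spindle',330,216,7,187,118,.085)
P('spindle side',300,215,7.78,515-350,370-320,.085,sd)
P('new skirt',145,275,8,195,172,.012);l=P('line out',145,275,8,113,128,.03);m=P('line in',145,275,8,160,165,.03)
print('line yaw',np.degrees(np.arctan2(*(l-m)[[1,0]])))
P('newbar side c',330,340,8,578,120+0,.03,sd)
l=P('s1',330,340,8,525-400,157,.03,sd);m=P('s2',330,340,8,575-400,125,.03,sd)
print('side line yaw',np.degrees(np.arctan2(*(l-m)[[1,0]])))
for n,u,v,z in(('tin',147,223,.05),('box',426,255,.045)):print(n,atz(s,u,v,z).round(3))
# depth refine: points clouds
v,u=np.mgrid[0:480,0:640];f=240/np.tan(np.radians(float(s['fov_y']))/2)
d=s['z_map'];C=np.stack([(u-s['cx'])/f*d,-(v-s['cy'])/f*d,-d],-1);W=C@s['extrinsics'][:3,:3].T+s['extrinsics'][:3,3]
def cl(n,c,r,z0,z1):
    m=(np.hypot(W[...,0]-c[0],W[...,1]-c[1])<r)&(W[...,2]>z0)&(W[...,2]<z1)&(d>0);p=W[m]
    mid=(p[:,:2].max(0)+p[:,:2].min(0))/2;w,V=np.linalg.eigh(np.cov(p[:,:2].T));print(n,m.sum(),'mean',p.mean(0).round(4),'mid',mid.round(4),'axis',np.degrees(np.arctan2(V[1,1],V[0,1])).round(1),w)
cl('nut',nut,.03,.066,.1);cl('worn',kn,.035,.082,.1);cl('crown',cr,.04,.069,.09);cl('new bar',m,.05,.022,.04);cl('new',m,.05,.005,.04)
t=atz(s,147,223,.05);cl('tin',t,.08,.04,.06);t=atz(s,426,255,.045);cl('box',t,.09,.038,.05)
sp=atz(s,356,232,.085);cl('sp',sp,.02,.075,.1)
```

```text
nut (253.8, 272.6) [0.4698 0.0103] depthpt [0.4699 0.0105 0.0836]
worn (301.2, 281.2) [ 0.4508 -0.0834] depthpt [ 0.4507 -0.0834  0.0912]
worn skirt (302.0, 281.2) [ 0.4523 -0.0845] depthpt [ 0.4509 -0.0849  0.0881]
crown (343.6, 290.4) [ 0.4325 -0.1671] depthpt [ 0.4327 -0.1673  0.0707]
FL (225.6, 294.0) [0.4299 0.0704] depthpt [0.43   0.0707 0.0585]
FR (371.0, 313.6) [ 0.386  -0.2218] depthpt [ 0.3861 -0.2221  0.0577]
hob yaw -8.545262294657547 0.2955308693062038
hob O [ 0.5316057  -0.09425801] spindle pred [ 0.54671077 -0.19562781]
dial (355.3, 236.1) [ 0.5446 -0.1951] depthpt [ 0.5422 -0.1939  0.0728]
spindle (356.3, 232.4) [ 0.5475 -0.1949] depthpt [ 0.547  -0.1947  0.0872]
spindle side (320.8, 221.0) [ 0.5483 -0.2019] depthpt [ 0.5545 -0.2422  0.0624]
new skirt (168.9, 296.1) [0.4304 0.2005] depthpt [0.4295 0.1951 0.0284]
line out (158.7, 290.6) [0.4412 0.2164] depthpt [0.4411 0.216  0.0311]
line in (164.6, 295.2) [0.4313 0.2037] depthpt [0.4314 0.2044 0.0279]
line yaw 52.111654746889705
newbar side c (401.8, 354.6) [0.3379 0.1881] depthpt [ 0.3105 -0.663  -0.7388]
s1 (345.2, 3
[... 292 characters left out ...]
8812e-05]
worn 178 mean [ 0.4505 -0.0836  0.0888] mid [ 0.4506 -0.0838] axis -175.7 [2.66677089e-05 1.23135710e-04]
crown 428 mean [ 0.4317 -0.1671  0.0727] mid [ 0.4325 -0.1671] axis 104.4 [0.00014014 0.00014575]
new bar 168 mean [0.4298 0.201  0.0285] mid [0.4298 0.2017] axis 50.8 [2.73029398e-05 1.31093738e-04]
new 298 mean [0.4301 0.1992 0.0211] mid [0.4297 0.2015] axis 50.4 [8.35456938e-05 1.16289034e-04]
tin 420 mean [0.5915 0.2543 0.0475] mid [0.5888 0.2483] axis 60.1 [0.00114582 0.00141456]
box 848 mean [ 0.5062 -0.3451  0.0436] mid [ 0.5073 -0.345 ] axis 104.8 [0.00187428 0.00194453]
sp 22 mean [ 0.5452 -0.1954  0.0838] mid [ 0.5457 -0.1954] axis 88.8 [4.65205665e-06 1.10611710e-05]
```

```bash
cat >> h.py <<'E'
def cloud(s):
    v,u=np.mgrid[0:480,0:640];f=240/np.tan(np.radians(float(s['fov_y']))/2);d=s['z_map']
    W=np.stack([(u-s['cx'])/f*d,-(v-s['cy'])/f*d,-d],-1)@s['extrinsics'][:3,:3].T+s['extrinsics'][:3,3]; return W,d>0
def st():
    from scipy.spatial.transform import Rotation as R
    s=manip.sense();M=R.from_quat(s['tool_rot']).as_matrix();print('t',round(s['t'],2),'tcp',s['tcp_pos'].round(4),'psi',np.degrees(np.arctan2(M[1,1],M[0,1])).round(2),'tilt',M[2].round(3),'q',s['q'].round(2),'F',s['force'].round(1),'gap',round(s['finger_gap'],3),'g',round(s['gripper_force'],1));return s,M
def go(x,y,z):
    s,M=st();print('tool delta',(M.T@(np.array([x,y,z])-s['tcp_pos'])).round(4))
E
python3 - <<'E'
from h import *
W,m=cloud(load('top0'));x,y,z=W[...,0],W[...,1],W[...,2]
k=m&(x>.1)&(x<.75)&(y>.15)&(y<.75);print('max z left',z[k].max(),W[k][z[k].argmax()])
k=m&(np.hypot(x-.583,y-.24)<.075)&(z>.042)&(z<.06);p=W[k];A=np.c_[2*p[:,:2],np.ones(len(p))];c=np.linalg.lstsq(A,(p[:,:2]**2).sum(1),rcond=None)[0];print('tin',c[:2],np.sqrt(c[2]+c[0]**2+c[1]**2),len(p))
k=m&(abs(x-.43)<.08)&(abs(y-.2)<.12)&(z>.05);print('near new knob',W[k].min(0) if k.any() else None)
E
```

```text
max z left 0.17912600472657048 [0.74005114 0.1568415  0.179126  ]
tin [0.58860149 0.24804733] 0.051066948595543754 383
near new knob None
```

drive_tool([
  [0, 0, -0.02, 0, 0, -6.4, 1],
  [0, 0, -0.02, 0, 0, -6.4, 1],
  [-0.022, -0.04, 0, 0, 0, 0, 1],
  [-0.022, -0.04, 0, 0, 0, 0, 1],
  [-0.022, -0.04, 0, 0, 0, 0, 1],
  [-0.022, -0.04, 0, 0, 0, 0, 1],
  [-0.022, -0.04, 0, 0, 0, 0, 1],
  [-0.022, -0.04, 0, 0, 0, 0, 1],
  [-0.022, -0.04, 0, 0, 0, 0, 1],
  [-0.022, -0.04, 0, 0, 0, 0, 1],
], newtons=40)

```text
t: 1.1
tcp_pos: [0.3145, 0.2879, 0.2852]
tool_rot: [-0.001, 1.0, -0.0, -0.0]
force: [0.9, -0.0, 0.1]
finger_gap: 1.002
gripper_force: 0.0
```

drive_tool([
  [-0.0151, -0.0413, 0, 0, 0, 0, 1],
  [-0.0151, -0.0413, 0, 0, 0, 0, 1],
  [-0.0151, -0.0413, 0.01, 0, 0, 0, 1],
  [-0.0151, -0.0413, 0.02, 0, 0, 0, 1],
  [-0.0151, -0.0413, 0.02, 0, 0, 0, 1],
  [-0.0151, -0.0413, 0.02, 0, 0, 0, 1],
  [-0.0151, -0.0413, 0.02, 0, 0, 0, 1],
  [-0.0151, -0.0413, 0.02, 0, 0, 0, 1],
  [-0.0154, -0.0413, 0.02, 0, 0, 0, 1],
  [0, 0, 0, 0, 0, -4, 1],
])

```text
t: 2.1
tcp_pos: [0.4531, -0.0871, 0.1531]
tool_rot: [-0.033, 0.999, -0.001, 0.0]
force: [0.4, 0.8, 0.1]
finger_gap: 1.003
gripper_force: 0.0
```

drive_tool([
  [0, 0, 0.025, 0, 0, 0, 0.6],
  [0, 0, 0.022, 0, 0, 0, 0.3],
  [0, 0, 0.019, 0, 0, 0, 0.2],
  [0, 0, 0, 0, 0, 0, -1],
  [0, 0, 0, 0, 0, 0, -1],
  [0, 0, 0, 0, 0, 0, -1],
  [0, 0, 0, 0, 0, 0, -1],
  [0, 0, 0, 0, 0, 0, -1],
])

```text
t: 2.9
tcp_pos: [0.4511, -0.0821, 0.0901]
tool_rot: [-0.035, 0.999, -0.0, 0.001]
force: [-0.2, 0.5, -0.6]
finger_gap: 0.197
gripper_force: 40.6
```

drive_tool([
  [0, 0, -0.03, 0, 0, 2, -1],
  [0, 0, -0.03, 0, 0, 2, -1],
  [-0.0153, 0.0367, 0, 0, 0, 0, -1],
  [-0.0153, 0.0367, 0, 0, 0, 0, -1],
  [-0.0153, 0.0367, 0, 0, 0, 0, -1],
  [-0.0153, 0.0367, 0, 0, 0, 0, -1],
  [-0.0153, 0.0367, 0, 0, 0, 0, -1],
  [-0.0153, 0.0367, 0, 0, 0, 0, -1],
  [-0.0153, 0.0367, 0, 0, 0, 0, -1],
  [-0.0153, 0.0367, 0, 0, 0, 0, -1],
])

```text
t: 3.9
tcp_pos: [0.5732, 0.2134, 0.1498]
tool_rot: [-0.001, 1.0, -0.0, 0.0]
force: [1.0, -0.8, -0.7]
finger_gap: 0.201
gripper_force: 40.6
```

drive_tool([
  [-0.0153, 0.0367, 0, 0, 0, 0, -1],
  [0, 0, 0.035, 0, 0, 0, -1],
  [0, 0, 0.035, 0, 0, 0, -1],
  [0, 0, 0.015, 0, 0, 0, -1],
  [0, 0, 0, 0, 0, 0, -1],
  [0, 0, 0, 0, 0, 0, 0.0],
  [0, 0, 0, 0, 0, 0, 0.0],
  [0, 0, 0, 0, 0, 0, 0.0],
  [0, 0, -0.04, 0, 0, 0, 0.0],
  [0, 0, -0.045, 0, 0, 0, 1],
])

```text
t: 4.9
tcp_pos: [0.5871, 0.2479, 0.1493]
tool_rot: [-0.0, 1.0, -0.0, -0.002]
force: [0.9, -0.3, -0.7]
finger_gap: 0.655
gripper_force: 0.0
```

Run:
```python
from h import *
st();s=snap('side','side1')
cv2.imwrite('pics/c3.png',cv2.resize(s['image'][300:420,200:360,::-1],(640,480),interpolation=cv2.INTER_CUBIC))
```

```text
t 4.9 tcp [0.5871 0.2479 0.1493] psi 90.01 tilt [ 0.003 -0.001 -1.   ] q [ 0.22  0.66  1.48  0.    1.01 -1.35] F [ 0.9 -0.3 -0.7] gap 0.655 g 0.0
```

View pics/c3.png

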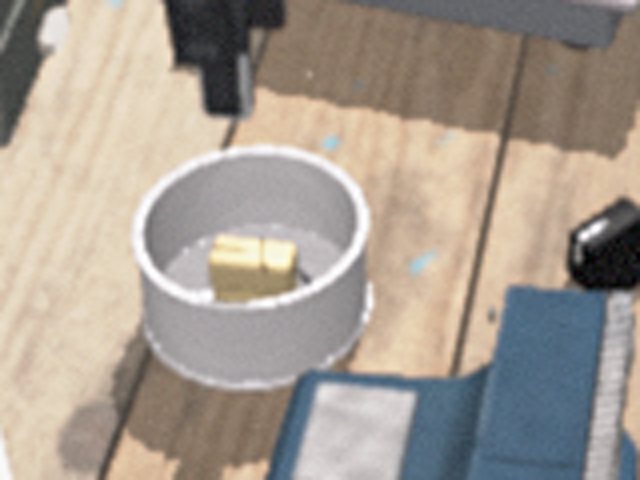

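The cream knob lies in the tin (crop 255,265). Next the nut.

drive_tool([
  [0.0197, -0.0396, 0, 0, 0, 0, 1],
  [0.0197, -0.0396, 0, 0, 0, 0, 1],
  [0.0197, -0.0396, 0, 0, 0, 0, 1],
  [0.0197, -0.0396, 0, 0, 0, 0, 1],
  [0.0197, -0.0396, 0, 0, 0, 0, 0.5],
  [0.0197, -0.0396, 0, 0, 0, 0, 0.5],
  [0, 0, 0, 0, 0, -4, 0.4],
  [0, 0, 0.03, 0, 0, 0, 0.4],
  [0, 0, 0.03, 0, 0, 0, 0.4],
  [0, 0, 0.011, 0, 0, 0, 0.4],
])

```text
t: 5.95
tcp_pos: [0.4697, 0.0104, 0.0775]
tool_rot: [-0.035, 0.999, 0.0, -0.0]
force: [-0.5, 0.9, 0.2]
finger_gap: 0.7
gripper_force: 0.0
```

drive_tool([
  [0, 0, 0, 0, 0, 0, -1],
  [0, 0, 0, 0, 0, 0, -1],
  [0, 0, 0, 0, 0, 0, -1],
  [0, 0, 0, 0, 0, 0, -1],
  [0, 0, -0.02, 0, 0, 0, -1],
])

```text
t: 6.45
tcp_pos: [0.4692, 0.011, 0.0978]
tool_rot: [-0.035, 0.999, 0.0, -0.001]
force: [-0.2, 1.2, -0.5]
finger_gap: 0.325
gripper_force: 39.6
```

drive_tool([
  [0, 0, -0.03, 0, 0, 2, -1],
  [-0.0066, -0.039, -0.03, 0, 0, 2, -1],
  [-0.0066, -0.039, 0, 0, 0, 0, -1],
  [-0.0066, -0.039, 0, 0, 0, 0, -1],
  [-0.0066, -0.039, 0, 0, 0, 0, -1],
  [-0.0066, -0.039, 0, 0, 0, 0, -1],
  [-0.0066, -0.039, 0, 0, 0, 0, -1],
  [-0.0066, -0.039, 0, 0, 0, 0, -1],
  [-0.0066, -0.039, 0, 0, 0, 0, -1],
  [-0.0066, -0.039, 0, 0, 0, 0, -1],
])

```text
t: 7.45
tcp_pos: [0.5311, -0.3414, 0.1589]
tool_rot: [-0.0, 1.0, -0.0, 0.0]
force: [0.9, 0.2, -0.6]
finger_gap: 0.325
gripper_force: 39.7
```

drive_tool([
  [0, 0, 0.03, 0, 0, 0, -1],
  [0, 0, 0.04, 0, 0, 0, -1],
  [0, 0, 0.035, 0, 0, 0, -1],
  [0, 0, 0, 0, 0, 0, -1],
  [0, 0, 0, 0, 0, 0, -0.1],
  [0, 0, 0, 0, 0, 0, -0.1],
  [0, 0, 0, 0, 0, 0, -0.1],
  [0, 0, -0.04, 0, 0, 0, -0.1],
  [0, 0, -0.04, 0, 0, 0, 0.5],
  [0, 0, -0.02, 0, 0, 0, 0.5],
])

```text
t: 8.45
tcp_pos: [0.5331, -0.3415, 0.1588]
tool_rot: [-0.0, 1.0, -0.003, 0.003]
force: [-0.0, -0.4, 0.7]
finger_gap: 0.747
gripper_force: 0.0
```

drive_tool([
  [0.0196, 0.0348, 0, 0, 0, 0, 1],
  [0.0196, 0.0348, 0, 0, 0, 0, 1],
  [0.0196, 0.0348, 0, 0, 0, 0, 1],
  [0.0196, 0.0348, 0, 0, 0, 0, 1],
  [0.0196, 0.0348, 0, 0, 0, 0, 1],
  [0, 0, 0, 0, 0, 0, 1],
  [0, 0, 0, 0, 0, 0, 1],
])

```text
t: 9.15
tcp_pos: [0.4336, -0.1658, 0.155]
tool_rot: [-0.001, 1.0, -0.001, 0.002]
force: [0.9, -0.7, 1.4]
finger_gap: 0.997
gripper_force: 0.0
```

drive_tool([
  [0.001, -0.001, 0.035, 0, 0, 0, 0.8],
  [0, 0, 0.03, 0, 0, 0, 0.7],
  [0, 0, 0.016, 0, 0, 0, 0.6],
  [0, 0, 0, 0, 0, 0, 0.6],
  [0, 0, 0, 0, 0, 0, -1],
  [0, 0, 0, 0, 0, 0, -1],
  [0, 0, 0, 0, 0, 0, -1],
  [0, 0, 0, 0, 0, 0, -1],
  [0, 0, -0.01, 0, 0, 0, -1],
  [0, 0, -0.02, 0, 0, 0, -1],
])

```text
t: 10.15
tcp_pos: [0.431, -0.1663, 0.1023]
tool_rot: [-0.0, 1.0, 0.001, -0.001]
force: [-0.2, 0.7, -0.9]
finger_gap: 0.533
gripper_force: 41.1
```

drive_tool([
  [0, 0, -0.03, 0, 0, 0, -1],
  [-0.0103, -0.0358, -0.02, 0, 0, 0, -1],
  [-0.0103, -0.0358, 0, 0, 0, 0, -1],
  [-0.0103, -0.0358, 0, 0, 0, 0, -1],
  [-0.0103, -0.0358, 0, 0, 0, 0, -1],
  [-0.0103, -0.0358, 0, 0, 0, 0, -1],
  [0, 0, 0.02, 0, 0, 0, -1],
  [0, 0, 0.04, 0, 0, 0, -1],
  [0, 0, 0.03, 0, 0, 0, -1],
  [0, 0, 0.012, 0, 0, 0, -1],
])

```text
t: 11.15
tcp_pos: [0.4829, -0.3449, 0.0483]
tool_rot: [-0.0, 1.0, 0.001, -0.001]
force: [0.2, 0.4, -0.7]
finger_gap: 0.529
gripper_force: 41.2
```

drive_tool([
  [0, 0, 0, 0, 0, 0, 0.25],
  [0, 0, 0, 0, 0, 0, 0.25],
  [0, 0, 0, 0, 0, 0, 0.25],
  [0, 0, -0.04, 0, 0, 0, 0.25],
  [0, 0, -0.04, 0, 0, 0, 0.25],
  [0, 0, -0.03, 0, 0, 0, 0.0],
  [0.02, 0.04, 0, 0, 0, 0, 0.0],
  [0.02, 0.04, 0, 0, 0, 0, 0.0],
  [0.02, 0.04, 0, 0, 0, 0, 0.0],
  [0, 0, 0, 0, 0, 0, 0.0],
])

```text
t: 12.15
tcp_pos: [0.4186, -0.2193, 0.1611]
tool_rot: [-0.002, 1.0, 0.003, -0.003]
force: [1.1, 0.7, 0.1]
finger_gap: 0.503
gripper_force: 0.0
```

Run:
```python
from h import *
st();s=snap('top','top1')
R=lambda x0,x1,y0,y1,w,h: cv2.resize(s['image'][y0:y1,x0:x1,::-1],(w,h),interpolation=cv2.INTER_CUBIC)
cv2.imwrite('pics/c4.png',np.hstack([R(390,480,220,290,400,311),R(345,367,223,240,400,309)[:309][:309].copy() if 0 else cv2.resize(R(344,368,222,240,400,300),(400,311))]))
```

```text
t 12.15 tcp [ 0.4186 -0.2193  0.1611] psi 90.19 tilt [ 0.006  0.006 -1.   ] q [-0.72  0.46  1.89  0.    0.8  -2.29] F [1.1 0.7 0.1] gap 0.503 g 0.0
```

View pics/c4.png

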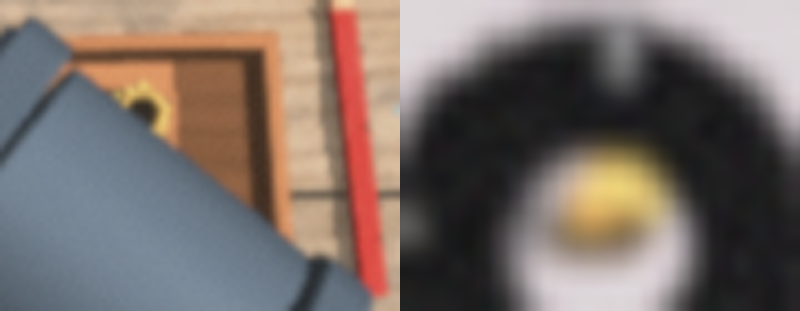

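The nut sits in the box (150,110), and the crown is hidden by the arm. The spindle's D leans slightly anticlockwise, so I square it by gripping it across its flat at a known yaw.

drive_tool([
  [0, 0, 0, 0, 0, 8.5, 0],
  [0, 0, 0, 0, 0, 8.5, 0],
  [0, 0, 0, 0, 0, 8.5, 0],
  [0, 0, 0, 0, 0, 8.5, 0],
  [0, 0, 0, 0, 0, 8.5, 0],
  [0, 0, 0, 0, 0, 8.5, 0],
  [0, 0, 0, 0, 0, 8.5, 0],
  [0, 0, 0, 0, 0, 8.5, 0],
  [0, 0, 0, 0, 0, 8.5, 0],
  [0, 0, 0, 0, 0, 8.5, 0],
])

```text
t: 13.2
tcp_pos: [0.4251, -0.228, 0.1615]
tool_rot: [0.678, 0.735, -0.0, 0.002]
force: [0.6, 0.4, -0.2]
finger_gap: 0.5
gripper_force: 0.0
```

drive_tool([
  [0, 0, 0, 0, 0, 0, 0],
  [0, 0, 0, 0, 0, 0, 0],
])

```text
t: 13.4
tcp_pos: [0.4244, -0.2272, 0.161]
tool_rot: [0.674, 0.738, -0.0, 0.001]
force: [0.4, -0.1, -0.1]
finger_gap: 0.502
gripper_force: 0.0
```

Run:
```python
from h import *
go(.548,-.195,.13)
s=snap('top','top2')
for n in('top0','top1','top2'):
    im=load(n)['image'][224:242,344:368].astype(float);w=im[...,0]-im[...,2];w[w<50]=0
    v,u=np.mgrid[224:242,344:368];c=np.array([(u*w).sum(),(v*w).sum()])/w.sum();X=np.stack([u-c[0],v-c[1]],-1).reshape(-1,2);C=(X.T*w.ravel())@X/w.sum()
    e,V=np.linalg.eigh(C);print(n,c,e,'long axis img deg',np.degrees(np.arctan2(-V[1,1],V[0,1])),atz(load(n),*c,.085)[:2])
W,m=cloud(s);k=m&(abs(W[...,0]-.506)<.045)&(abs(W[...,1]+.344)<.045);q=W[k];print('box hi',q[q[:,2]>.018].mean(0),np.histogram(q[:,2],[0,.01,.015,.02,.025,.03,.035,.05])[0])
```

```text
t 13.4 tcp [ 0.4244 -0.2272  0.161 ] psi 5.19 tilt [-0.002  0.002 -1.   ] q [-0.72  0.47  1.87 -0.    0.8  -0.81] F [ 0.4 -0.1 -0.1] gap 0.502 g 0.0
tool delta [0.021  0.1259 0.0312]
top0 [356.37429595 233.00102407] [1.31199853 2.30263926] long axis img deg -153.92975825569337 [ 0.5462854  -0.19506535]
top1 [356.32363474 232.9950761 ] [1.37924351 2.35574213] long axis img deg -157.78959621304236 [ 0.54629918 -0.19496402]
top2 [356.32434821 232.99558109] [1.38152003 2.36124808] long axis img deg -157.4676522541024 [ 0.54629812 -0.19496542]
box hi [ 0.53714057 -0.34609516  0.02771151] [230   1   0   4   5   4   0]
```

drive_tool([
  [0.0053, 0.0315, 0.008, 0, 0, 0, 0],
  [0.0053, 0.0315, 0.008, 0, 0, 0, 0],
  [0.0052, 0.0315, 0.008, 0, 0, 0, 0],
  [0.0052, 0.0315, 0.008, 0, 0, 0, 0],
  [0, 0, 0.02, 0, 0, 0, -0.2],
  [0, 0, 0.02, 0, 0, 0, -0.4],
  [0, 0, 0.01, 0, 0, 0, -0.4],
  [0, 0, 0, 0, 0, 0, -0.4],
])

```text
t: 14.25
tcp_pos: [0.5463, -0.1937, 0.077]
tool_rot: [0.675, 0.738, -0.0, -0.002]
force: [-0.0, 0.3, 0.4]
finger_gap: 0.304
gripper_force: 0.0
```

drive_tool([
  [0, 0, 0, 0, 0, 0, -0.6],
  [0, 0, 0, 0, 0, 0, -1],
  [0, 0, 0, 0, 0, 0, -1],
  [0, 0, 0, 0, 0, 0, -1],
  [0, 0, 0, 0, 0, 0, -1],
], newtons=60)

```text
t: 14.75
tcp_pos: [0.5484, -0.1946, 0.0793]
tool_rot: [0.675, 0.737, 0.0, 0.002]
force: [2.4, 1.6, 2.9]
finger_gap: 0.059
gripper_force: 59.1
```

```bash
python3 -c "
from h import *
st()"
```

```text
t 14.75 tcp [ 0.5484 -0.1946  0.0793] psi 5.03 tilt [-0.002  0.003 -1.   ] q [-0.53  0.7   1.67  0.    0.77 -0.62] F [2.4 1.6 2.9] gap 0.059 g 59.1
```

drive_tool([
  [0, 0, 0, 0, 0, 0, -0.4],
  [0, 0, 0, 0, 0, 0, -0.3],
  [0, -0.0023, -0.03, 0, 0, 0, -0.3],
  [0, 0, 0, 0, 0, 8.2, -0.3],
  [0, 0, 0, 0, 0, 8.2, -0.3],
  [0, 0, 0, 0, 0, 8.2, -0.3],
  [0, 0, 0, 0, 0, 8.2, -0.3],
  [0, 0, 0, 0, 0, 8.2, -0.3],
  [0, 0, 0, 0, 0, 8.2, -0.3],
  [0, 0, 0, 0, 0, 8.2, -0.3],
])

```text
t: 15.75
tcp_pos: [0.5439, -0.194, 0.1079]
tool_rot: [0.947, 0.32, -0.001, -0.001]
force: [0.4, 0.1, -0.3]
finger_gap: 0.35
gripper_force: 0.0
```

drive_tool([
  [0, 0, 0, 0, 0, 8.2, -0.3],
  [0, 0, 0, 0, 0, 8.2, -0.3],
  [0, 0, 0, 0, 0, 8.2, -0.3],
  [0, 0, 0, 0, 0, 8.0, -0.3],
  [0, 0, 0, 0, 0, 0, -0.4],
  [0, 0, 0, 0, 0, 0, -0.4],
])

```text
t: 16.35
tcp_pos: [0.5443, -0.1941, 0.1081]
tool_rot: [0.999, 0.045, -0.001, -0.0]
force: [-0.6, 0.5, -0.4]
finger_gap: 0.299
gripper_force: 0.0
```

Run:
```python
from h import *
st();s=snap('side','side2')
cv2.imwrite('pics/c5.png',cv2.resize(s['image'][200:260,280:370,::-1],(720,480),interpolation=cv2.INTER_CUBIC))
```

```text
t 16.35 tcp [ 0.5443 -0.1941  0.1081] psi -84.79 tilt [-0.001 -0.001 -1.   ] q [-0.54  0.65  1.66 -0.    0.82  0.94] F [-0.6  0.5 -0.4] gap 0.299 g 0.0
```

View pics/c5.png

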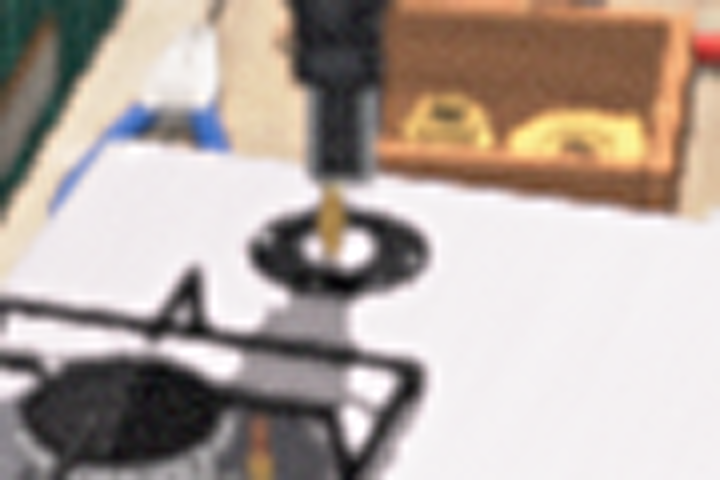

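Side view: nut and crown both lie in the box (450,130 and 580,140), and the spindle stands free under the fingers (330,220).

drive_tool([
  [0.0018, 0, 0.015, 0, 0, 0, -0.4],
  [0, 0, 0.015, 0, 0, 0, -0.4],
  [0, 0, 0, 0, 0, 0, -0.6],
  [0, 0, 0, 0, 0, 0, -1],
  [0, 0, 0, 0, 0, 0, -1],
  [0, 0, 0, 0, 0, 0, -1],
  [0, 0, 0, 0, 0, 0, -1],
], newtons=30)

```text
t: 17.1
tcp_pos: [0.5458, -0.1959, 0.0764]
tool_rot: [0.999, 0.045, -0.001, 0.001]
force: [-1.4, -7.6, -13.2]
finger_gap: 0.13
gripper_force: 30.7
```

```bash
python3 -c "
from h import *
st()"
```

```text
t 17.1 tcp [ 0.5458 -0.1959  0.0764] psi -84.87 tilt [-0.003  0.002 -1.   ] q [-0.54  0.71  1.67 -0.    0.76  0.95] F [ -1.4  -7.6 -13.2] gap 0.13 g 30.7
```

drive_tool([
  [0, 0, 0, 0, 0, 0, -0.4],
  [0, 0, 0, 0, 0, 0, -0.2],
  [0, 0, -0.04, 0, 0, 0, -0.2],
  [0, 0, -0.04, 0, 0, 0, 0],
  [-0.008, -0.0404, 0, 0, 0, 0, 0],
  [-0.008, -0.0404, 0, 0, 0, 0, 0],
  [-0.008, -0.0404, 0, 0, 0, 0, 0],
  [-0.008, -0.0404, 0, 0, 0, 0, 0],
  [-0.008, -0.0404, 0, 0, 0, 0, 0],
  [-0.008, -0.0404, 0, 0, 0, 0, 0],
])

```text
t: 18.1
tcp_pos: [0.4772, 0.045, 0.1591]
tool_rot: [0.999, 0.044, 0.001, -0.0]
force: [1.2, 0.8, -0.6]
finger_gap: 0.5
gripper_force: 0.0
```

drive_tool([
  [-0.008, -0.0404, 0, 0, 0, 0, 0],
  [-0.008, -0.0404, 0, 0, 0, 0, 0],
  [-0.008, -0.0404, 0, 0, 0, 0, 0],
  [-0.008, -0.0404, 0, 0, 0, -7.6, 0],
  [0, 0, 0, 0, 0, -7.6, 0],
  [0, 0, 0, 0, 0, -7.6, 0],
  [0, 0, 0, 0, 0, -7.6, 0],
  [0, 0, 0, 0, 0, -7.6, 0],
  [0, 0, 0, 0, 0, -7.6, 0],
  [0, 0, 0, 0, 0, 0, 0],
])

```text
t: 19.1
tcp_pos: [0.4316, 0.2018, 0.1589]
tool_rot: [0.904, 0.428, 0.001, -0.0]
force: [-0.8, 0.4, 0.0]
finger_gap: 0.5
gripper_force: 0.0
```

Run:
```python
from h import *
go(.4298,.2013,.027)
s=snap('top','top3')
p=atd(s,169,296);print(p)
for f,z in(('top3',.1),('side2',.1)):
    s=load(f);W,m=cloud(s);k=m&(np.hypot(W[...,0]-.43,W[...,1]-.2)<.035)&(W[...,2]>.02)&(W[...,2]<.04);q=W[k];print(f,k.sum(),((q.max(0)+q.min(0))/2).round(4) if len(q) else 0)
    V=W[m&(abs(W[...,0]-.43)<.12)&(W[...,1]>.225)&(W[...,1]<.3)&(W[...,2]<.13)];print('near vise',V[V[:,2]>.02].min(0) if (V[:,2]>.02).any() else 0, V[:,2].max())
```

```text
t 19.1 tcp [0.4316 0.2018 0.1589] psi -39.34 tilt [ 0.001  0.    -1.   ] q [0.2  0.47 1.88 0.   0.79 0.89] F [-0.8  0.4  0. ] gap 0.5 g 0.0
tool delta [-0.0016 -0.0011  0.1319]
[0.42944636 0.19418957 0.03070688]
top3 171 [0.4298 0.2018 0.0273]
near vise [0.5366702  0.22526393 0.0202072 ] 0.05341527869275875
side2 199 [0.4305 0.2035 0.0273]
near vise [0.53547087 0.2253781  0.02018832] 0.053737179263527834
```

drive_tool([
  [-0.0009, -0.0014, 0.04, 0, 0, 0, 0],
  [0, 0, 0.04, 0, 0, 0, 0],
  [0, 0, 0.035, 0, 0, 0, -0.1],
  [0, 0, 0.016, 0, 0, 0, -0.2],
  [0, 0, 0, 0, 0, 0, -0.3],
  [0, 0, 0, 0, 0, 0, -1],
  [0, 0, 0, 0, 0, 0, -1],
  [0, 0, 0, 0, 0, 0, -1],
  [0, 0, 0, 0, 0, 0, -1],
], newtons=60)

```text
t: 20.05
tcp_pos: [0.4301, 0.2016, 0.0276]
tool_rot: [0.904, 0.427, 0.0, 0.0]
force: [0.2, 0.8, -0.5]
finger_gap: 0.193
gripper_force: 60.4
```

```bash
python3 -c "
from h import *
st()"
```

```text
t 20.05 tcp [0.4301 0.2016 0.0276] psi -39.4 tilt [ 0.001  0.    -1.   ] q [0.2  0.73 1.96 0.   0.45 0.89] F [ 0.2  0.8 -0.5] gap 0.193 g 60.4
```

drive_tool([
  [0, 0, -0.02, 0, 0, 0, -1],
  [0, 0, -0.04, 0, 0, 0, -1],
  [0, 0, -0.04, 0, 0, 7.6, -1],
  [0, 0, -0.03, 0, 0, 7.6, -1],
  [0, 0, 0, 0, 0, 7.6, -1],
  [0, 0, 0, 0, 0, 7.6, -1],
  [0, 0, 0, 0, 0, 7.6, -1],
  [0, 0, 0, 0, 0, 7.6, -1],
  [0.0081, 0.0406, 0, 0, 0, 0, -1],
  [0.0081, 0.0406, 0, 0, 0, 0, -1],
])

```text
t: 21.05
tcp_pos: [0.4529, 0.1221, 0.1575]
tool_rot: [0.999, 0.045, 0.0, -0.0]
force: [0.8, 0.0, -0.4]
finger_gap: 0.194
gripper_force: 60.5
```

drive_tool([
  [0.0081, 0.0406, 0, 0, 0, 0, -1],
  [0.0081, 0.0406, 0, 0, 0, 0, -1],
  [0.0081, 0.0406, 0, 0, 0, 0, -1],
  [0.0081, 0.0406, 0, 0, 0, 0, -1],
  [0.0081, 0.0406, 0, 0, 0, 0, -1],
  [0.0081, 0.0406, 0, 0, 0, 0, -1],
  [0.0081, 0.0406, 0, 0, 0, 0, -1],
  [0.0081, 0.0406, 0, 0, 0, 0, -1],
  [0, 0, 0, 0, 0, 0, -1],
  [0, 0, 0, 0, 0, 0, -1],
])

```text
t: 22.05
tcp_pos: [0.5457, -0.1964, 0.157]
tool_rot: [0.999, 0.043, -0.0, -0.0]
force: [-1.4, 0.1, -1.2]
finger_gap: 0.193
gripper_force: 60.5
```

Run:
```python
from h import *
go(.5461,-.196,.12)
s=snap('side','side3')
cv2.imwrite('pics/c6.png',cv2.resize(s['image'][180:250,280:370,::-1],(720,560),interpolation=cv2.INTER_CUBIC))
```

```text
t 22.05 tcp [ 0.5457 -0.1964  0.157 ] psi -85.1 tilt [-0.001 -0.001 -1.   ] q [-0.54  0.58  1.63  0.    0.93  0.95] F [-1.4  0.1 -1.2] gap 0.193 g 60.5
tool delta [ 0.0005 -0.0003  0.037 ]
```

View pics/c6.png

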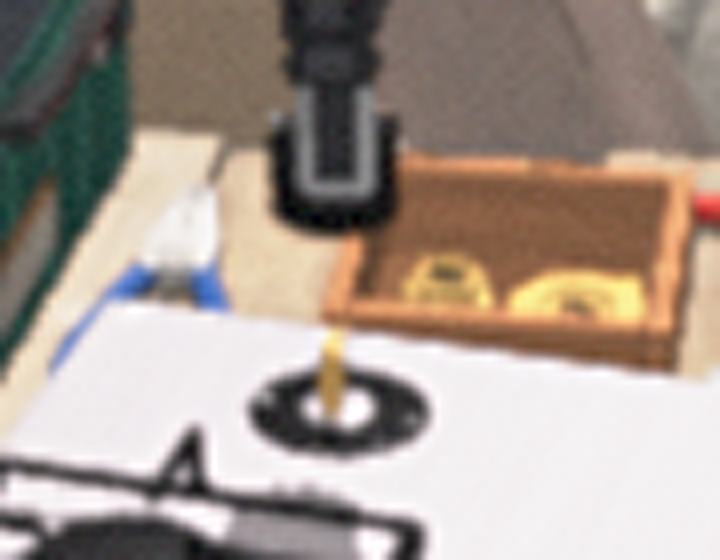

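drive_tool([
  [0, 0, 0.02, 0, 0, 0, -1],
  [0, 0, 0.02, 0, 0, 0, -1],
  [0, 0, 0, 0, 0, 0, -1],
  [0, 0, 0.003, 0, 0, 0, -1],
  [0, 0, 0.003, 0, 0, 0, -1],
  [0, 0, 0.002, 0, 0, 0, -1],
  [0, 0, 0, 0, 0, 0, -1],
])

```text
t: 22.8
tcp_pos: [0.5467, -0.1957, 0.1104]
tool_rot: [0.999, 0.044, 0.001, 0.0]
force: [-0.9, 1.9, 5.7]
finger_gap: 0.191
gripper_force: 61.2
```

```bash
python3 -c "
from h import *
st()"
```

```text
t 22.8 tcp [ 0.5467 -0.1957  0.1104] psi -84.97 tilt [ 0.001  0.    -1.   ] q [-0.54  0.65  1.66  0.    0.83  0.95] F [-0.9  1.9  5.7] gap 0.191 g 61.2
```

drive_tool([
  [0, 0, 0.002, 0, 0, 0, -1],
  [0, 0, 0.002, 0, 0, 0, -1],
  [0, 0, 0, 0, 0, 0, -1],
])

```text
t: 23.1
tcp_pos: [0.5467, -0.1957, 0.1067]
tool_rot: [0.999, 0.044, 0.001, 0.0]
force: [-0.0, 1.9, 6.8]
finger_gap: 0.191
gripper_force: 61.4
```

drive_tool([
  [-0.0008, 0, -0.001, 0, 0, 0, -1],
  [0, 0, 0, 0, 0, 0, -1],
])

```text
t: 23.3
tcp_pos: [0.5465, -0.1958, 0.1081]
tool_rot: [0.999, 0.044, 0.002, 0.0]
force: [-0.2, 3.2, 7.0]
finger_gap: 0.196
gripper_force: 61.4
```

drive_tool([
  [-0.0008, 0, 0, 0, 0, 0, -1],
  [0, 0, 0, 0, 0, 0, -1],
])

```text
t: 23.5
tcp_pos: [0.5464, -0.1958, 0.1082]
tool_rot: [0.999, 0.043, 0.002, 0.0]
force: [2.1, 3.4, 5.3]
finger_gap: 0.19
gripper_force: 61.4
```

drive_tool([
  [0.0012, 0, 0, 0, 0, 0, -1],
  [0.0012, 0, 0, 0, 0, 0, -1],
])

```text
t: 23.7
tcp_pos: [0.5469, -0.1956, 0.1078]
tool_rot: [0.999, 0.044, -0.0, 0.0]
force: [-4.3, 0.7, 5.7]
finger_gap: 0.194
gripper_force: 61.3
```

drive_tool([
  [0.0008, 0, 0, 0, 0, 0, -1],
  [0, 0, 0, 0, 0, 0, -1],
])

```text
t: 23.9
tcp_pos: [0.547, -0.1956, 0.1075]
tool_rot: [0.999, 0.044, -0.001, -0.0]
force: [-2.7, 0.7, 6.9]
finger_gap: 0.193
gripper_force: 61.3
```

drive_tool([
  [-0.0016, 0, 0.002, 0, 0, 0, -1],
  [0, 0, 0, 0, 0, 0, -1],
])

```text
t: 24.1
tcp_pos: [0.5467, -0.1957, 0.1059]
tool_rot: [0.999, 0.044, 0.001, 0.0]
force: [-0.8, 2.0, 7.9]
finger_gap: 0.195
gripper_force: 61.5
```

drive_tool([
  [0, 0, 0.002, 0, 0, 0, -1],
  [0, 0, 0, 0, 0, 0, -1],
])

```text
t: 24.3
tcp_pos: [0.5467, -0.1957, 0.1043]
tool_rot: [0.999, 0.044, 0.001, 0.0]
force: [-0.7, 2.0, 9.4]
finger_gap: 0.198
gripper_force: 61.9
```

```bash
python3 -c "
from h import *
s,_=st();print(s['ft_torque'])"
```

```text
t 24.3 tcp [ 0.5467 -0.1957  0.1043] psi -84.98 tilt [ 0.002  0.    -1.   ] q [-0.54  0.66  1.66  0.    0.82  0.95] F [-0.7  2.   9.4] gap 0.198 g 61.9
[0.3959899  0.24541098 0.03008089]
```

drive_tool([
  [0, 0, 0.001, 0, 0, 0, -1],
  [0, 0, 0.001, 0, 0, 0, -1],
  [0, 0, 0, 0, 0, 0, -1],
])

```text
t: 24.6
tcp_pos: [0.5469, -0.1958, 0.1038]
tool_rot: [0.999, 0.044, 0.001, 0.0]
force: [-2.8, 3.4, 18.8]
finger_gap: 0.197
gripper_force: 63.1
```

```bash
python3 -c "
from h import *
s,_=st();print(s['ft_torque'])"
```

```text
t 24.6 tcp [ 0.5469 -0.1958  0.1038] psi -84.97 tilt [ 0.002  0.001 -1.   ] q [-0.54  0.66  1.66  0.    0.82  0.95] F [-2.8  3.4 18.8] gap 0.197 g 63.1
[0.58790964 0.66378633 0.01891712]
```

drive_tool([
  [-0.0002, -0.0005, -0.005, 0, 0, 0, -1],
  [0, 0, 0, 0, 0, -3, -1],
])

```text
t: 24.8
tcp_pos: [0.5466, -0.1956, 0.1077]
tool_rot: [0.997, 0.071, 0.001, 0.001]
force: [-0.5, 1.3, 7.4]
finger_gap: 0.191
gripper_force: 61.5
```

drive_tool([
  [0, 0, 0, 0, 0, -2, -1],
  [0, 0, 0, 0, 0, -1, -1],
])

```text
t: 25.0
tcp_pos: [0.5465, -0.1956, 0.1071]
tool_rot: [0.995, 0.097, 0.001, 0.001]
force: [-1.0, 0.9, 6.9]
finger_gap: 0.19
gripper_force: 61.5
```

drive_tool([
  [0, 0, 0, 0, 0, -2, -1],
  [0, 0, 0, 0, 0, -1, -1],
])

```text
t: 25.2
tcp_pos: [0.5465, -0.1958, 0.1071]
tool_rot: [0.992, 0.123, 0.001, 0.001]
force: [-1.7, 0.5, 6.2]
finger_gap: 0.195
gripper_force: 61.5
```

drive_tool([
  [0, 0, 0, 0, 0, 6, -1],
  [0, 0, 0, 0, 0, 6, -1],
])

```text
t: 25.4
tcp_pos: [0.5469, -0.1959, 0.1071]
tool_rot: [1.0, 0.016, 0.001, 0.001]
force: [-0.3, 0.3, 6.7]
finger_gap: 0.192
gripper_force: 61.5
```

drive_tool([
  [0, 0, 0, 0, 0, 3, -1],
  [0, 0, 0, 0, 0, 0, -1],
])

```text
t: 25.6
tcp_pos: [0.547, -0.196, 0.1072]
tool_rot: [1.0, -0.009, 0.001, 0.001]
force: [-0.4, 1.1, 6.9]
finger_gap: 0.192
gripper_force: 61.5
```

drive_tool([
  [0, 0, 0, 0, 0, 3, -1],
  [0, 0, 0, 0, 0, 0, -1],
])

```text
t: 25.8
tcp_pos: [0.547, -0.196, 0.1072]
tool_rot: [0.999, -0.035, 0.001, 0.001]
force: [-0.4, 0.2, 6.7]
finger_gap: 0.195
gripper_force: 61.5
```

drive_tool([
  [0, 0, -0.003, 0, 0, 0, -1],
  [0, 0, 0, 0, 0, 0, -1],
])

```text
t: 26.0
tcp_pos: [0.547, -0.196, 0.1102]
tool_rot: [0.999, -0.035, 0.001, 0.001]
force: [-0.5, 0.5, 5.2]
finger_gap: 0.192
gripper_force: 61.4
```

drive_tool([
  [0, 0, -0.001, 0, 0, 0, -1],
  [0, 0, 0, 0, 0, 0, -1],
])

```text
t: 26.2
tcp_pos: [0.5469, -0.1959, 0.1106]
tool_rot: [0.999, -0.035, 0.001, 0.001]
force: [0.4, -0.6, 5.9]
finger_gap: 0.195
gripper_force: 61.1
```

drive_tool([
  [0, 0, -0.001, 0, 0, 0, -1],
  [0, 0, 0, 0, 0, 0, -1],
])

```text
t: 26.4
tcp_pos: [0.5464, -0.1956, 0.1106]
tool_rot: [0.999, -0.035, 0.001, 0.0]
force: [1.1, 0.1, 3.1]
finger_gap: 0.192
gripper_force: 60.9
```

drive_tool([
  [0, 0, -0.015, 0, 0, 0, -1],
  [0, -0.03, -0.02, 0, 0, 0, -1],
  [0, -0.04, -0.02, 0, 0, 0, -1],
  [0, -0.04, 0, 0, 0, 0, -1],
  [0, -0.04, 0, 0, 0, 0, -1],
  [0, 0, 0, 0, 0, 0, -1],
])

```text
t: 27.0
tcp_pos: [0.5547, -0.0408, 0.1647]
tool_rot: [0.999, -0.032, -0.002, -0.001]
force: [-0.8, -0.1, 0.2]
finger_gap: 0.194
gripper_force: 60.5
```

Run:
```python
from h import *
st();s=snap('top','top4');d=snap('side','side4')
R=lambda s,x0,x1,y0,y1: cv2.resize(s['image'][y0:y1,x0:x1,::-1],(390,290),interpolation=cv2.INTER_CUBIC)
o=load('top2');e=load('side1')
cv2.imwrite('pics/c7.png',np.vstack([np.hstack([R(o,340,372,220,244),R(s,340,372,220,244)]),np.hstack([R(e,304,340,214,241),R(d,304,340,214,241)])]))
for n in('top2','top4'):
    im=load(n)['image'][224:242,344:368].astype(float);w=im[...,0]-im[...,2];w[w<50]=0
    v,u=np.mgrid[224:242,344:368];c=np.array([(u*w).sum(),(v*w).sum()])/w.sum();X=np.stack([u-c[0],v-c[1]],-1).reshape(-1,2);C=(X.T*w.ravel())@X/w.sum()
    e,V=np.linalg.eigh(C);print(n,c,e,np.degrees(np.arctan2(-V[1,1],V[0,1])),atz(load(n),*c,.085)[:2])
```

```text
t 27.0 tcp [ 0.5547 -0.0408  0.1647] psi -93.67 tilt [-0.004 -0.002 -1.   ] q [-0.28  0.55  1.68  0.    0.92  1.36] F [-0.8 -0.1  0.2] gap 0.194 g 60.5
top2 [356.32434821 232.99558109] [1.38152003 2.36124808] -157.4676522541024 [ 0.54629812 -0.19496542]
top4 [356.33215548 232.99469965] [1.38180572 2.35766225] -157.79574141946924 [ 0.54629968 -0.19498115]
```

View pics/c7.png

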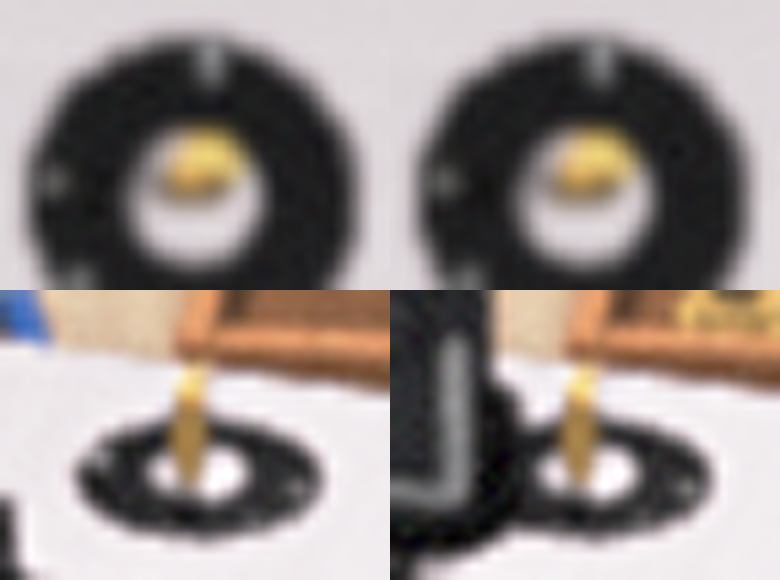

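Spindle looks the same before and after, so it did not turn. The block must be a lateral offset, so I measure the knob's x offset in the grip against the spindle in the same side camera.

Run:
```python
from h import *
from scipy.optimize import brentq
def proj(s,p):
    E=s['extrinsics'];c=E[:3,:3].T@(np.array(p)-E[:3,3]);f=240/np.tan(np.radians(float(s['fov_y']))/2);return np.array([s['cx']+f*c[0]/-c[2],s['cy']-f*c[1]/-c[2]])
s=load('side3')
for z in(.1294,.1414):print('knob exp centre',proj(s,(.5457,-.1964,z)),proj(s,(.5457+.02,-.1964,z)),proj(s,(.5457-.02,-.1964,z)))
print('sp tip',proj(s,(.5461,-.196,.085)),'foot',proj(s,(.5461,-.196,.06)))
g=s['image'].astype(int)
for v in(202,203,204,205,206):print(v,g[v,308:338].sum(1)//3)
b=g[...,0]-g[...,2]
for v in range(220,233,1):print(v,b[v,316:328])
```

```text
knob exp centre [321.31531716 206.01908331] [313.10362156 205.53091484] [329.56121446 206.509285  ]
knob exp centre [321.26745016 201.56527907] [313.01820679 201.08415146] [329.5512098 202.0484198]
sp tip [321.30288865 222.21874489] foot [321.39973272 231.06851006]
202 [198 199 203 207 202 135  56  16  50  97 130  98  82  84  81  82 104 139
 117  52  15  56  93 103  98  99  94 100  99  98]
203 [193 200 200 209 206 157  68  15  34  80 119 131 127 128 128 126 132 137
  99  45  23  52  89  94  97  93  96  94  90  91]
204 [188 197 202 211 202 161  77  13  19  46  75  90  96  97  96  90  98  94
  62  22  23  46  85  96  96  96  97  96  94  99]
205 [183 195 202 207 200 144  70  18  19  21  32  51  49  43  48  52  47  42
  29  21  26  47  87 101 101  98 103 102  98  99]
206 [184 195 199 204 203 157  83  28   4  19  21  28  26  19  26  25  19  19
  28  18  23  54  94 104  98 104 102  98 104 102]
220 [17 22 34 41 56 75 81 76 66 69 74 74]
221 [ 2  3  2  2 13 71 83 55 31 30 30 31]
222 [ 1  1 -1  1 31 87 78 22  2  1  1  2]
223 [  2   0  -1   3  66 111  72  12  -2   1   1   1]
224 [  2   1   0   1  65 114  78  15  -1   0   2   1]
225 [ 2  4  2 11 63 97 69 20  3  3  3  3]
226 [ 3  5  2 21 77 95 74 25  1  6  6  6]
227 [ 3 -2  1 40 89 96 79 32  0 -5 -2  5]
228 [ 2 -2 -1 32 85 93 69 23  5  2  1 -3]
229 [-3 -2  1 15 72 96 60 18  6  3  2 -5]
230 [-1  3  4 13 54 90 56  7  1  4  5  2]
231 [ 0  1  3  9 31 64 43  2  0  3  7  2]
232 [-2  1  3  5 13 25 20  2  3  6  3  2]
```

drive_tool([
  [0, 0, 0, 0, 0, -4.35, -1],
  [0, 0, 0, 0, 0, -4.35, -1],
  [0, 0.04, 0, 0, 0, 0, -1],
  [0, 0.04, 0, 0, 0, 0, -1],
  [0, 0.04, 0, 0, 0, 0, -1],
  [0, 0.035, 0.02, 0, 0, 0, -1],
  [0, 0, 0.02, 0, 0, 0, -1],
  [0, 0, 0, 0, 0, 0, -1],
  [0, 0, 0, 0, 0, 0, -1],
])

```text
t: 28.0
tcp_pos: [0.5682, -0.2007, 0.1246]
tool_rot: [0.999, 0.041, -0.001, -0.001]
force: [0.2, 0.0, -0.2]
finger_gap: 0.192
gripper_force: 60.5
```

```bash
python3 -c "
from h import *
go(.5448,-.1961,.1135)"
```

```text
t 28.0 tcp [ 0.5682 -0.2007  0.1246] psi -85.35 tilt [-0.002 -0.001 -1.   ] q [-0.52  0.65  1.59  0.    0.9   0.96] F [ 0.2  0.  -0.2] gap 0.192 g 60.5
tool delta [-0.0229 -0.0065  0.0112]
```

drive_tool([
  [-0.0229, -0.0065, 0, 0, 0, -0.3, -1],
  [0, 0, 0, 0, 0, 0, -1],
  [0, 0, 0.008, 0, 0, 0, -1],
  [0, 0, 0, 0, 0, 0, -1],
])

```text
t: 28.4
tcp_pos: [0.5465, -0.1955, 0.1172]
tool_rot: [0.999, 0.044, 0.0, 0.0]
force: [-1.2, 1.0, 0.7]
finger_gap: 0.192
gripper_force: 60.5
```

```bash
python3 -c "
from h import *
go(.5448,-.1961,.1135)"
```

```text
t 28.4 tcp [ 0.5465 -0.1955  0.1172] psi -84.93 tilt [ 0.001  0.    -1.   ] q [-0.54  0.64  1.65  0.    0.84  0.95] F [-1.2  1.   0.7] gap 0.192 g 60.5
tool delta [-0.0018  0.0005  0.0037]
```

drive_tool([
  [-0.0015, 0.0004, 0, 0, 0, 0, -1],
  [0, 0, 0, 0, 0, 0, -1],
  [0, 0, 0, 0, 0, 0, -1],
])

```text
t: 28.7
tcp_pos: [0.5447, -0.1962, 0.1174]
tool_rot: [0.999, 0.044, 0.0, 0.0]
force: [-0.0, 0.2, -0.1]
finger_gap: 0.194
gripper_force: 60.5
```

drive_tool([
  [0, 0, 0.004, 0, 0, 0, -1],
  [0, 0, 0.003, 0, 0, 0, -1],
  [0, 0, 0.002, 0, 0, 0, -1],
  [0, 0, 0, 0, 0, 0, -1],
])

```text
t: 29.1
tcp_pos: [0.5444, -0.1961, 0.1079]
tool_rot: [0.999, 0.044, -0.0, -0.0]
force: [0.3, -0.5, -0.0]
finger_gap: 0.193
gripper_force: 60.5
```

It is going in. Keep pushing.

drive_tool([
  [0, 0, 0.003, 0, 0, 0, -1],
  [0, 0, 0.003, 0, 0, 0, -1],
  [0, 0, 0.003, 0, 0, 0, -1],
  [0, 0, 0.002, 0, 0, 0, -1],
  [0, 0, 0, 0, 0, 0, -1],
])

```text
t: 29.6
tcp_pos: [0.5444, -0.1961, 0.097]
tool_rot: [0.999, 0.044, 0.0, -0.0]
force: [0.4, -0.1, -0.2]
finger_gap: 0.195
gripper_force: 60.5
```

drive_tool([
  [0, 0, 0.002, 0, 0, 0, -1],
  [0, 0, 0.002, 0, 0, 0, -1],
  [0, 0, 0, 0, 0, 0, -1],
])

```text
t: 29.9
tcp_pos: [0.5445, -0.1962, 0.094]
tool_rot: [0.999, 0.044, 0.0, 0.0]
force: [-0.8, 1.6, 6.8]
finger_gap: 0.194
gripper_force: 61.3
```

drive_tool([
  [0, 0, 0.002, 0, 0, 0, -1],
  [0, 0, 0.002, 0, 0, 0, -1],
  [0, 0, 0.001, 0, 0, 0, -1],
  [0, 0, 0, 0, 0, 0, -1],
])

```text
t: 30.3
tcp_pos: [0.5445, -0.1962, 0.0901]
tool_rot: [0.999, 0.044, 0.0, 0.0]
force: [-1.9, 2.2, 11.1]
finger_gap: 0.195
gripper_force: 62.2
```

drive_tool([
  [0, 0, 0.001, 0, 0, 0, -1],
  [0, 0, 0, 0, 0, 0, -1],
])

```text
t: 30.5
tcp_pos: [0.5445, -0.1962, 0.09]
tool_rot: [0.999, 0.044, 0.001, 0.0]
force: [-2.9, 2.2, 16.6]
finger_gap: 0.193
gripper_force: 62.9
```

drive_tool([
  [0, 0, 0, 0, 0, 0, -1],
  [0, 0, 0, 0, 0, 0, -1],
  [0, 0, 0, 0, 0, 0, -1],
])

```text
t: 30.8
tcp_pos: [0.5445, -0.1962, 0.09]
tool_rot: [0.999, 0.044, 0.001, 0.0]
force: [-3.5, 1.9, 16.7]
finger_gap: 0.195
gripper_force: 62.9
```

```bash
python3 -c "
from h import *
s,_=st()
if s['force'][2]>11: print(manip.sign_off())"
```

```text
t 30.8 tcp [ 0.5445 -0.1962  0.09  ] psi -84.95 tilt [ 0.001  0.001 -1.   ] q [-0.54  0.68  1.67 -0.    0.78  0.94] F [-3.5  1.9 16.7] gap 0.195 g 62.9
the job is handed in; nothing more can be done
None
```

I handed the job in at 30.8 s, with the arm still holding the new knob pressed against the spindle's stop at about 17 N; the worn knob is in the tin and both brass parts are in the box, but sign-off returned no verdict.

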